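Slide coir pellets into the empty pots of a sowing board

ROBOT

A 6-joint arm with a two-finger parallel gripper is mounted at the origin on the work surface. World frame = base frame: x ahead of the robot, y to its left, z up, the work surface at z = 0. Lengths are in m, angles in rad, forces in N, time in s.
With the tool pointing down it reaches from about 0.375 to 0.9 m from the base axis. Payload 3.1 kg.
Tool frame: the origin (TCP) lies between the finger pads; the fingertips stand 17 mm ahead of it and the grasp point (between the pads) lies 2 mm behind it (robot.nose_length is the distance from the TCP to the fingertips, in m); z points along the fingers, y is the line along which they close (so a half turn about z gives the same grasp; the last joint's range is limited). The gripper opens to 87 mm and grips with 3 to 60 N. Pads are 19 mm wide; open, the fingers measure 117 mm over their backs; the gripper's body (75 mm by 190 mm) begins 51 mm behind the grasp point.
Start: joints at [-1.442, 0.527, 1.433, -0, 1.181, -0.178], TCP at [0.189, -0.596, 0.24] pointing down, gripper open.
Joint ranges: [-3.08, 3.08], [-0.75, 2.2], [0.22, 2.44], [-1.43, 4.57], [0, 2.65], [-2.85, 2.85]. Speed limits (rad/s): [2.79, 2.79, 3.14, 3.14, 3.14, 3.14].

INTERFACE

Orientations are given as a unit quaternion [x, y, z, w].
In Python, from rig import robot, cams gives the robot as it stands.
- The arm moves only by the shell command python3 -m pendant 'ROWS' [FORCE]. ROWS is JSON, a list of rows, each an object with "jaw": the opening, from 0 (shut) to 1 (fully open); "linear": the shift along the tool's x, y, z in cm, a list of three; "twist": the turn about the tool's z in degrees. A call has 1 to 12 rows; each row shifts and turns the commanded pose from where the row before left it, along the tool's axes as they then stand; what a row does not reach is not made up. A row lasts 1/12 s, in which the tool goes at most 41.7 mm and 7.16 degrees, less where a joint would pass 70% of its speed; a pose out of reach is approached as far as the arm can. A call is refused whole if a number of a shift passes 4.17 or a number of a turn 7.16, either way. A call with a gripper value outside its range is refused whole. The fingers move at their own pace and stop on an object; FORCE is the grip in N (left out, the last holds). Time passes only in rows, so rows that do not move let the fingers close. It gives the time, the measured TCP pose, the force, the opening and the grip force at its end, in the units of the state.
- robot.get_obs(): the state, without advancing time (a new reading comes with each control period).
- cams.camera(name): name is "side" or "top" or "wrist"; returns a dict with "color" (400x640x3 uint8, blue, green, red), "depth" (400x640 float32, m along the optical axis (not along the pixel's ray), 0 where there is no reading), "fov_y" (degrees; the focal length in pixels is half the picture's height over the tangent of half this angle, whatever the lens; pixels are square), "cx", "cy" (the principal point, pixels), "k1" (the pictures are not rectified: a ray, as slopes to the right and down, at radius r is drawn at 1 + k1 r^2 times it, then the intrinsics apply), "view" (4x4, takes a point from world to camera coordinates). Camera axes: x right, y down, z forward; pixel columns grow to the right and rows downward; lengths in m; the calibration is good to about 2 mm. A picture is of the moment at which its call begins.
- robot.hand_in(): hands the job in; it is judged then, once.
The state is a dict: "time": time; "q": joint angles; "joint_velocities": joint speeds; "joint_torque": joint torques, N m; "position": TCP position; "tool_rot": TCP orientation; "ft_force": force on the tool from outside, world axes, zero at the start; "moment": the same for the moment, N m; "grip_width": finger opening in m; "grip_force": force on a finger pad.
Only numpy, scipy, OpenCV 4.12 (cv2) and the standard library are available. Lean on these libraries where they do the work, as an engineer would, in place of code of your own. Each camera call takes 0.05 s, during which the arm holds its last target. There are 200 camera calls.

TASK

Three round coir pellets lie on the sowing board. Slide them across the board, without picking them up, into the three empty pots, so that each empty pot ends with one pellet lying flat on its compost. Leave the other things on the board and the bench as they are.

Things in the scene. Friction and masses are not known exactly. Their poses are not given: they have to be found in the camera images.
- board: plywood sowing board fixed to the bench, 240 (x) x 420 (y) x 75 mm high; origin at the centre of its underside, flat top 75 mm above. Five square pots in a row, 64 mm apart along y, are let in flush, centres at x = +60 mm; the apron from x = -120 to +31 mm (robot's side) is flat. A lip 6 mm high, 8 mm wide runs along both ends (y = +-206 mm) and the far edge (x = 116 mm), none on the near edge
- pellet_a: brown round flat pellet of compressed coir, 40 mm diameter, 15 mm thick, with a 10 mm dark seed mark in its top, about 16 g, lying flat on the board's apron; origin at the centre of its underside, z along its axis; both faces are equivalent
- pellet_a_center (a point): centre of that pellet (7.5 mm above its underside)
- pellet_b: brown round flat pellet of compressed coir, 40 mm diameter, 15 mm thick, with a 10 mm dark seed mark in its top, about 16 g, lying flat on the board's apron; origin at the centre of its underside, z along its axis; both faces are equivalent
- pellet_b_center (a point): centre of that pellet (7.5 mm above its underside)
- pellet_c: brown round flat pellet of compressed coir, 40 mm diameter, 15 mm thick, with a 10 mm dark seed mark in its top, about 16 g, lying flat on the board's apron; origin at the centre of its underside, z along its axis; both faces are equivalent
- pellet_c_center (a point): centre of that pellet (7.5 mm above its underside)
- pot_a_in (a point): empty square black pot let into the board, inside 52 x 52 mm, rim flush with the board's top: this point is the centre of the flat dark compost inside it, 20 mm below the rim; axes as the board's
- pot_b_in (a point): empty square black pot let into the board, inside 52 x 52 mm, rim flush with the board's top: this point is the centre of the flat dark compost inside it, 20 mm below the rim; axes as the board's
- pot_c_in (a point): empty square black pot let into the board, inside 52 x 52 mm, rim flush with the board's top: this point is the centre of the flat dark compost inside it, 20 mm below the rim; axes as the board's
- full_a: pot in the same row that is already full of light grit, flush with the board's top, with a fixed white label 14 mm wide standing 45 mm high at its centre; origin at the centre of its underside, 75 mm below the rim
- full_b: pot in the same row that is already full of light grit, flush with the board's top, with a fixed white label 14 mm wide standing 45 mm high at its centre; origin at the centre of its underside, 75 mm below the rim
- tamper: wooden tamper, 34 mm diameter, 56 mm tall, standing loose on the apron near one end of the board; a bystander; origin at its underside
- jar: small jar, 34 mm diameter, 55 mm tall, standing loose on the apron near the other end of the board; a bystander; origin at its underside
- clay_pot: clay pot, about 100 mm wide and 90 mm tall, on the bench to the left; a bystander; origin at its underside
- trowel: long-handled hand tool lying on the bench to the right; a bystander
- sprayer: clear bottle, 72 mm diameter, 190 mm tall, on the bench to the left; a bystander; origin at its underside
- label_tin: metal tin 90 x 60 x 50 mm on the bench to the right; a bystander; origin at its underside
Not all that is in view belongs to the job. What is shaped like the pellet_a but green or red is not meant.

How it is judged:
At the end, for the whole second after the job is handed in: Each of the three empty pots holds one of the pellets, any of them: pellet centre within 12 mm of the pot's centre line and 3 to 11.5 mm above the compost, its axis within 0.2 rad of vertical, at rest (under 20 mm/s) (((horizontal distance between pellet_a_center and pot_a_in below 0.012 m and z of pellet_a_center in the frame of pot_a_in between 0.003 and 0.0115 m and (angle between pellet_a's own z axis and vertical below 0.2 rad or angle between pellet_a's own z axis and vertical above 2.94 rad) and linear speed of pellet_a below 0.02 m/s) or (horizontal distance between pellet_b_center and pot_a_in below 0.012 m and z of pellet_b_center in the frame of pot_a_in between 0.003 and 0.0115 m and (angle between pellet_b's own z axis and vertical below 0.2 rad or angle between pellet_b's own z axis and vertical above 2.94 rad) and linear speed of pellet_b below 0.02 m/s) or (horizontal distance between pellet_c_center and pot_a_in below 0.012 m and z of pellet_c_center in the frame of pot_a_in between 0.003 and 0.0115 m and (angle between pellet_c's own z axis and vertical below 0.2 rad or angle between pellet_c's own z axis and vertical above 2.94 rad) and linear speed of pellet_c below 0.02 m/s)) and ((horizontal distance between pellet_a_center and pot_b_in below 0.012 m and z of pellet_a_center in the frame of pot_b_in between 0.003 and 0.0115 m and (angle between pellet_a's own z axis and vertical below 0.2 rad or angle between pellet_a's own z axis and vertical above 2.94 rad) and linear speed of pellet_a below 0.02 m/s) or (horizontal distance between pellet_b_center and pot_b_in below 0.012 m and z of pellet_b_center in the frame of pot_b_in between 0.003 and 0.0115 m and (angle between pellet_b's own z axis and vertical below 0.2 rad or angle between pellet_b's own z axis and vertical above 2.94 rad) and linear speed of pellet_b below 0.02 m/s) or (horizontal distance between pellet_c_center and pot_b_in below 0.012 m and z of pellet_c_center in the frame of pot_b_in between 0.003 and 0.0115 m and (angle between pellet_c's own z axis and vertical below 0.2 rad or angle between pellet_c's own z axis and vertical above 2.94 rad) and linear speed of pellet_c below 0.02 m/s)) and ((horizontal distance between pellet_a_center and pot_c_in below 0.012 m and z of pellet_a_center in the frame of pot_c_in between 0.003 and 0.0115 m and (angle between pellet_a's own z axis and vertical below 0.2 rad or angle between pellet_a's own z axis and vertical above 2.94 rad) and linear speed of pellet_a below 0.02 m/s) or (horizontal distance between pellet_b_center and pot_c_in below 0.012 m and z of pellet_b_center in the frame of pot_c_in between 0.003 and 0.0115 m and (angle between pellet_b's own z axis and vertical below 0.2 rad or angle between pellet_b's own z axis and vertical above 2.94 rad) and linear speed of pellet_b below 0.02 m/s) or (horizontal distance between pellet_c_center and pot_c_in below 0.012 m and z of pellet_c_center in the frame of pot_c_in between 0.003 and 0.0115 m and (angle between pellet_c's own z axis and vertical below 0.2 rad or angle between pellet_c's own z axis and vertical above 2.94 rad) and linear speed of pellet_c below 0.02 m/s))); the robot touches nothing.
It fails at once if a pellet is picked up: its centre more than 35 mm above the board's top (z of any of pellet_a_center, pellet_b_center, pellet_c_center in the frame of board above 0.11 m).
It fails at once if a bystander is moved more than 25 mm or tipped over (distance of any of tamper, jar, clay_pot, trowel, sprayer, label_tin from where it was at the start of the episode above 0.025 m or angle between any of tamper, jar, clay_pot, sprayer, label_tin's own z axis and vertical above 0.5 rad).
It also fails if it takes over 67 s, if anything falls off the work surface, if the arm or the gripper's body presses on something with over 40 N, if the wrist force passes 120 N, or if a joint passes its speed limit or range.

## Working session

There is one attempt and no reset: what is moved stays moved. The work goes in short steps, Python scripts to look and compute and a shell command to move; the robot and the scene stay as the last step left them, time stands still between calls to the robot, and variables do not carry over. Pictures are saved under pics/ and viewed, at most 10 in all, crops included, and the job is handed in when it is done.

```bash
mkdir -p pics; ls; python3 - <<'E'
from rig import robot,cams
import cv2,numpy as np
for n in("top","side"):
    c=cams.camera(n);cv2.imwrite(f"pics/{n}0.png",c["color"]);np.save(f"{n}0.npy",c,allow_pickle=True)
    print(n,c["fov_y"],c["cx"],c["cy"],c["k1"],np.round(c["view"],3).tolist())
o=robot.get_obs();print(o["time"],o["position"],o["tool_rot"],o["grip_width"])
E
```

```text
pics
top 46.743880861245486 321.8566698056674 201.52454178475475 -0.08900703692457126 [[0.025, -1.0, 0.011, -0.053], [-0.992, -0.026, -0.121, 0.507], [0.121, -0.008, -0.993, 1.227], [0.0, 0.0, 0.0, 1.0]]
side 47.79487024493588 330.6908912295469 194.24785464876317 -0.043135330688201426 [[0.919, -0.394, 0.004, -0.445], [-0.221, -0.525, -0.822, 0.16], [0.326, 0.755, -0.569, 1.088], [0.0, 0.0, 0.0, 1.0]]
0.1 [ 0.18927824 -0.59499639  0.23865394] [ 9.88179324e-01  1.53299222e-01  8.87998292e-06 -9.86200009e-04] 0.08659255408328108
```

View pics/top0.png

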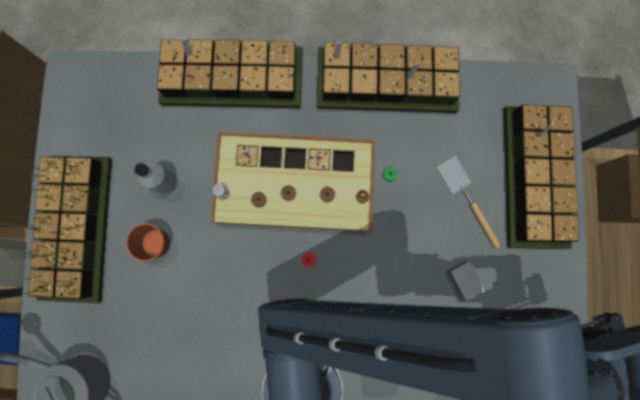

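```bash
cat > h.py <<'E'
import numpy as np,cv2
def ray(c,uv,z):
    f=200/np.tan(np.radians(c["fov_y"]/2));K=np.array([[f,0,c["cx"]],[0,f,c["cy"]],[0,0,1]])
    n=cv2.undistortPoints(np.float64(uv).reshape(-1,1,2),K,np.array([c["k1"],0,0,0.]))[:,0]
    V=np.array(c["view"]);d=np.c_[n,np.ones(len(n))]@V[:3,:3];o=-V[:3,:3].T@V[:3,3]
    return o+d*((z-o[2])/d[:,2])[:,None]
def blobs(m,lo,hi):
    n,l,s,ce=cv2.connectedComponentsWithStats(m.astype(np.uint8))
    return [(ce[i],s[i,4]) for i in range(1,n) if lo<s[i,4]<hi]
E
python3 - <<'E'
from h import *
c=np.load("top0.npy",allow_pickle=True).item();im=c["color"];R=np.s_[125:240,205:385]
cv2.imwrite("pics/crop0.png",cv2.resize(im[R],None,fx=4.4,fy=4.4,interpolation=cv2.INTER_CUBIC))
hsv=cv2.cvtColor(im,cv2.COLOR_BGR2HSV).astype(int)
for nm,m,z,lo,hi in(("dark",hsv[...,2]<60,.075,150,700),("brown",(hsv[...,2]<135)&(hsv[...,2]>=40)&(hsv[...,1]>90),.09,80,400)):
    mm=np.zeros(m.shape,bool);mm[R]=m[R]
    for ce,a in blobs(mm,lo,hi):print(nm,ce.round(1),a,ray(c,ce,z).round(4))
print(hsv[199,255],hsv[193,288])
# board outline
m=np.zeros(im.shape[:2],np.uint8);m[R]=((hsv[R][...,1]>50)|(hsv[R][...,2]<0)).astype(np.uint8)
k=max(cv2.findContours(m,0,1)[0],key=cv2.contourArea);bx=cv2.boxPoints(cv2.minAreaRect(k));print(bx,ray(c,bx,.075).round(4))
E
```

```text
dark [270.6 156.5] 342 [[0.6201 0.0993 0.075 ]]
dark [294.8 157.7] 345 [[0.6187 0.0348 0.075 ]]
dark [342.9 160.2] 349 [[ 0.6153 -0.0929  0.075 ]]
brown [287.9 193. ] 150 [[0.5214 0.049  0.09  ]]
brown [326.9 194. ] 146 [[ 0.5214 -0.0523  0.09  ]]
brown [258.1 199.4] 156 [[0.5027 0.1256 0.09  ]]
[ 13 113  95] [13 78 69]
[[210.19078 222.56616]
 [215.31383 130.35077]
 [376.5938  139.31076]
 [371.47076 231.52615]] [[ 0.4402  0.2507  0.075 ]
 [ 0.6882  0.251   0.075 ]
 [ 0.675  -0.1821  0.075 ]
 [ 0.428  -0.1712  0.075 ]]
```

View pics/crop0.png

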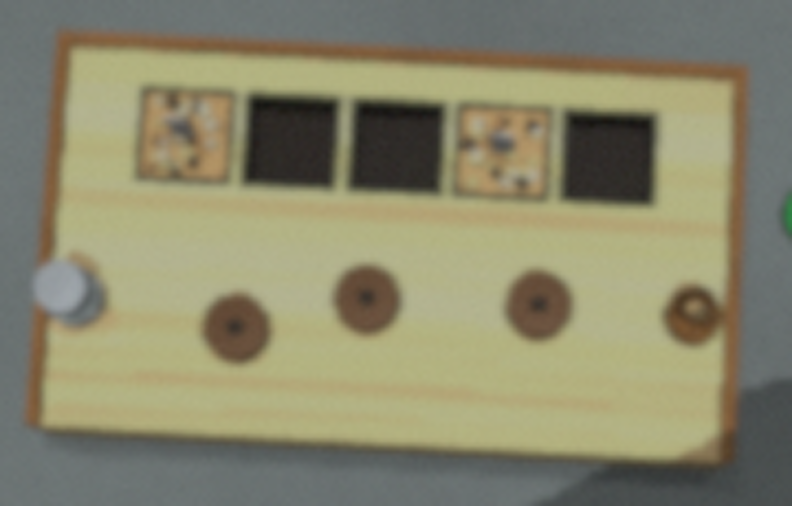

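```bash
python3 -m pendant '[{"jaw":0.65,"linear":[0,0,0],"twist":6.35},{"jaw":0.65,"linear":[0,0,0],"twist":6.35},{"jaw":0.65,"linear":[0,0,0],"twist":6.35},{"jaw":0.65,"linear":[2,-3.44,0],"twist":0},{"jaw":0.65,"linear":[2,-3.44,0],"twist":0},{"jaw":0.65,"linear":[2,-3.44,0],"twist":0},{"jaw":0.65,"linear":[2,-3.44,0],"twist":0},{"jaw":0.65,"linear":[2,-3.44,0],"twist":0},{"jaw":0.65,"linear":[2,-3.44,0],"twist":0},{"jaw":0.65,"linear":[2,-3.44,0],"twist":0},{"jaw":0.65,"linear":[2,-3.44,0],"twist":0}]' 5
python3 -m pendant '[{"jaw":0.65,"linear":[2,-3.44,0],"twist":0},{"jaw":0.65,"linear":[2,-3.44,0],"twist":0},{"jaw":0.65,"linear":[2,-3.44,0],"twist":0},{"jaw":0.65,"linear":[2,-3.44,0],"twist":0},{"jaw":0.65,"linear":[2,-3.44,0],"twist":0},{"jaw":0.65,"linear":[2,-3.44,0],"twist":0},{"jaw":0.65,"linear":[2,-3.44,0],"twist":0},{"jaw":0.65,"linear":[2,-3.44,0],"twist":0},{"jaw":0.65,"linear":[0,0,0],"twist":0},{"jaw":0.65,"linear":[0,0,0],"twist":0}]'
python3 - <<'E'
from h import *
from rig import robot,cams
c=cams.camera("wrist");im=c["color"];cv2.imwrite("pics/w1.png",im);np.save("w1.npy",c,allow_pickle=True)
o=robot.get_obs();print(o["time"],o["position"].round(4),o["tool_rot"].round(4),o["grip_width"])
hsv=cv2.cvtColor(im,cv2.COLOR_BGR2HSV).astype(int)
for nm,m,z in(("dark",hsv[...,2]<60,.075),("brown",(hsv[...,2]<135)&(hsv[...,2]>=40)&(hsv[...,1]>90),.09)):
    for ce,a in blobs(m,1000,20000):print(nm,ce.round(1),a,ray(c,ce,z).round(4))
E
```

```text
time: 1.02
position: [0.3565, -0.3225, 0.2393]
tool_rot: [1.0, -0.013, -0.0, -0.0]
ft_force: [1.3, -0.7, 0.5]
grip_width: 0.0563
grip_force: 0.0
time: 1.85
position: [0.5232, -0.0512, 0.2391]
tool_rot: [1.0, -0.01, -0.0, 0.0]
ft_force: [0.0, -0.7, -0.9]
grip_width: 0.0568
grip_force: 0.0
1.9 [ 0.5225 -0.0525  0.2391] [ 9.999e-01 -1.110e-02 -7.000e-04  1.000e-04] 0.056536787499884084
dark [140.4  83.7] 4098 [[0.6226 0.0996 0.075 ]]
dark [212.3  83.5] 4276 [[0.6207 0.0354 0.075 ]]
dark [356.7  86.1] 3697 [[ 0.6154 -0.0911  0.075 ]]
dark [311.8 254.7] 2469 [[ 0.4574 -0.0483  0.075 ]]
brown [364.3 145.1] 3420 [[ 0.5653 -0.0962  0.09  ]]
brown [310.2 190.1] 1099 [[ 0.5263 -0.0483  0.09  ]]
brown [203.2 192.3] 1492 [[0.5264 0.048  0.09  ]]
brown [124.3 213.5] 1364 [[0.5081 0.1241 0.09  ]]
brown [412.3 326. ] 5339 [[ 0.3834 -0.1483  0.09  ]]
```

View pics/w1.png

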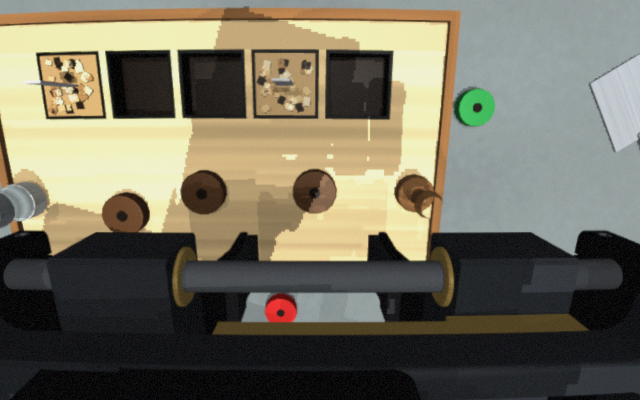

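```bash
python3 -m pendant '[{"jaw":0.65,"linear":[0.1,0,4],"twist":0},{"jaw":0.65,"linear":[0,0,4],"twist":0},{"jaw":0.65,"linear":[0,0,3],"twist":0},{"jaw":0.65,"linear":[0,0,2],"twist":0},{"jaw":0.65,"linear":[0,0,1],"twist":0},{"jaw":0.65,"linear":[0,0,0.4],"twist":0},{"jaw":0.65,"linear":[0,0,0],"twist":0},{"jaw":0.65,"linear":[0,0,0],"twist":0}]'
python3 -m pendant '[{"jaw":0.35,"linear":[0,0,0],"twist":0},{"jaw":0.35,"linear":[0,0,0],"twist":0},{"jaw":0.35,"linear":[0,0,0],"twist":0},{"jaw":0.35,"linear":[0,0,0],"twist":0}]' 5
```

```text
time: 2.57
position: [0.5245, -0.0542, 0.0965]
tool_rot: [1.0, -0.013, 0.001, 0.0]
ft_force: [0.4, -0.9, 0.9]
grip_width: 0.0567
grip_force: 0.0
time: 2.9
position: [0.5244, -0.0534, 0.0964]
tool_rot: [1.0, -0.012, 0.001, 0.0]
ft_force: [0.4, -0.8, 3.2]
grip_width: 0.0401
grip_force: 5.0
```

```bash
python3 -m pendant '[{"jaw":0.35,"linear":[1,0.4,0],"twist":0},{"jaw":0.35,"linear":[1.5,0.6,0],"twist":0},{"jaw":0.35,"linear":[1.5,0.6,0],"twist":0},{"jaw":0.35,"linear":[1.5,0.6,0],"twist":0},{"jaw":0.35,"linear":[1.5,0.6,0],"twist":0},{"jaw":0.35,"linear":[1.3,0.5,0],"twist":0},{"jaw":0.35,"linear":[1,0.35,0],"twist":0},{"jaw":0.35,"linear":[0,0,0],"twist":0},{"jaw":0.35,"linear":[0,0,0],"twist":0},{"jaw":0.35,"linear":[0,0,0],"twist":0}]'
python3 - <<'E'
from h import *
from rig import robot,cams
c=cams.camera("wrist");cv2.imwrite("pics/w2.png",c["color"])
E
```

```text
time: 3.73
position: [0.6148, -0.0915, 0.0954]
tool_rot: [1.0, -0.012, -0.001, -0.0]
ft_force: [-0.7, 0.1, -0.3]
grip_width: 0.0397
grip_force: 5.0
```

View pics/w2.png

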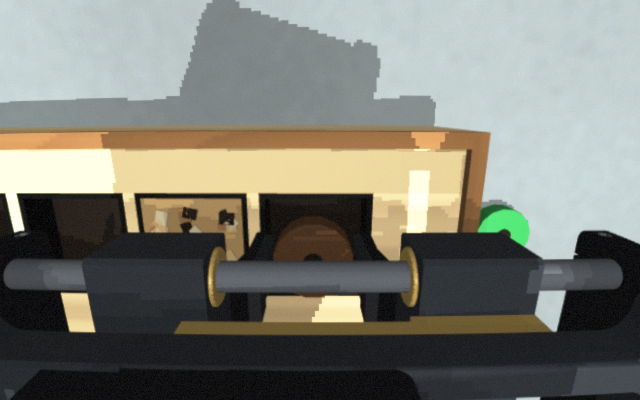

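```bash
python3 - <<'E'
from h import *
from rig import cams
c=cams.camera("wrist")
print(ray(c,[[313,217],[313,296],[274,256],[352,256]],.09).round(4),ray(c,[[316,195],[262,225],[372,225],[316,297]],.075).round(4))
E
```

```text
[[ 0.6372 -0.0914  0.09  ]
 [ 0.5957 -0.0903  0.09  ]
 [ 0.6179 -0.072   0.09  ]
 [ 0.6169 -0.1098  0.09  ]] [[ 0.6441 -0.0931  0.075 ]
 [ 0.6289 -0.0647  0.075 ]
 [ 0.6274 -0.1218  0.075 ]
 [ 0.5863 -0.0918  0.075 ]]
```

```bash
python3 -m pendant '[{"jaw":0.62,"linear":[0,0,0],"twist":0},{"jaw":0.62,"linear":[0,0,0],"twist":0},{"jaw":0.62,"linear":[0,0,0],"twist":0},{"jaw":0.62,"linear":[0,0,0],"twist":0},{"jaw":0.62,"linear":[0,0,-2.5],"twist":0},{"jaw":0.62,"linear":[0,0,-3.5],"twist":0},{"jaw":0.62,"linear":[0,0,-1],"twist":0}]'
python3 -m pendant '[{"jaw":0.65,"linear":[-1.9,-2.76,0],"twist":0},{"jaw":0.65,"linear":[-1.9,-2.76,0],"twist":0},{"jaw":0.65,"linear":[-1.9,-2.76,0],"twist":0},{"jaw":0.65,"linear":[-1.9,-2.76,0],"twist":0},{"jaw":0.65,"linear":[-1.8,-2.76,0],"twist":0},{"jaw":0.65,"linear":[0,0,0],"twist":0},{"jaw":0.65,"linear":[0,0,0],"twist":0}]'
python3 - <<'E'
from h import *
from rig import cams
c=cams.camera("wrist");cv2.imwrite("pics/w3.png",c["color"])
E
```

```text
time: 4.42
position: [0.6184, -0.0928, 0.1697]
tool_rot: [1.0, -0.012, 0.004, 0.001]
ft_force: [1.3, -0.5, 1.4]
grip_width: 0.0536
grip_force: 0.0
time: 5.0
position: [0.5242, 0.0497, 0.1656]
tool_rot: [1.0, -0.011, -0.0, 0.0]
ft_force: [1.1, -0.1, -0.8]
grip_width: 0.0563
grip_force: 0.0
```

View pics/w3.png

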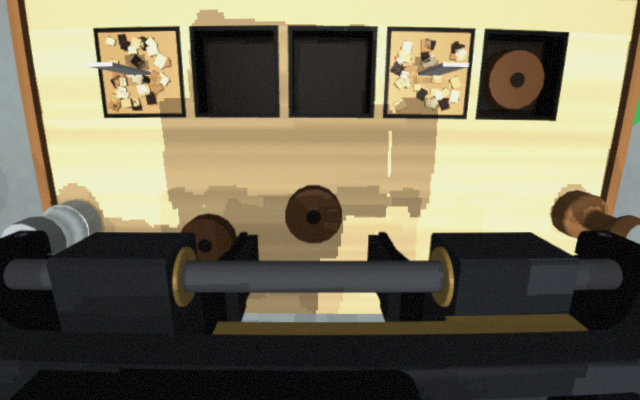

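```bash
python3 -m pendant '[{"jaw":0.65,"linear":[0,0,3],"twist":0},{"jaw":0.65,"linear":[0,0,2.5],"twist":0},{"jaw":0.65,"linear":[0,0,1],"twist":0},{"jaw":0.65,"linear":[0,0,0.5],"twist":0},{"jaw":0.65,"linear":[0,0,0],"twist":0},{"jaw":0.65,"linear":[0,0,0],"twist":0},{"jaw":0.35,"linear":[0,0,0],"twist":0},{"jaw":0.35,"linear":[0,0,0],"twist":0},{"jaw":0.35,"linear":[0,0,0],"twist":0},{"jaw":0.35,"linear":[0,0,0],"twist":0}]'
```

```text
time: 5.88
position: [0.5259, 0.0482, 0.0964]
tool_rot: [1.0, -0.012, 0.001, 0.0]
ft_force: [-0.4, -0.1, 2.2]
grip_width: 0.0398
grip_force: 5.0
```

```bash
python3 -m pendant '[{"jaw":0.35,"linear":[1,0.1,0],"twist":0},{"jaw":0.35,"linear":[1.5,0.2,0],"twist":0},{"jaw":0.35,"linear":[1.5,0.2,0],"twist":0},{"jaw":0.35,"linear":[1.5,0.2,0],"twist":0},{"jaw":0.35,"linear":[1.5,0.2,0],"twist":0},{"jaw":0.35,"linear":[1.4,0.1,0],"twist":0},{"jaw":0.35,"linear":[1,0.1,0],"twist":0},{"jaw":0.35,"linear":[0,0,0],"twist":0},{"jaw":0.35,"linear":[0,0,0],"twist":0},{"jaw":0.35,"linear":[0,0,0],"twist":0}]'
python3 - <<'E'
from h import *
from rig import cams
c=cams.camera("wrist");cv2.imwrite("pics/w4.png",c["color"]);np.save("w4.npy",c,allow_pickle=True)
E
```

```text
time: 6.72
position: [0.6183, 0.0351, 0.0953]
tool_rot: [1.0, -0.012, -0.001, -0.0]
ft_force: [-0.5, 0.2, 0.2]
grip_width: 0.0396
grip_force: 5.0
```

View pics/w4.png

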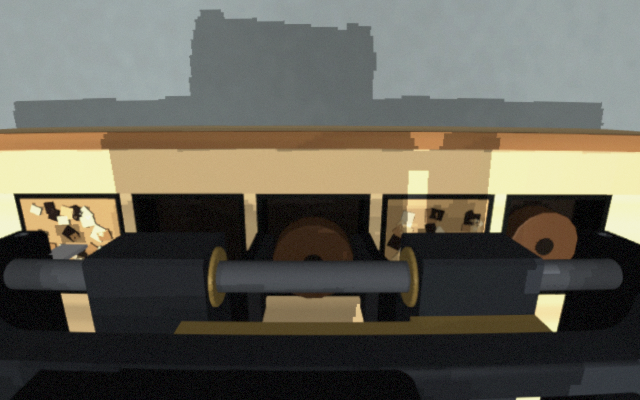

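```bash
python3 -m pendant '[{"jaw":0.62,"linear":[0,0,0],"twist":0},{"jaw":0.62,"linear":[0,0,0],"twist":0},{"jaw":0.62,"linear":[0,0,0],"twist":0},{"jaw":0.62,"linear":[0,0,0],"twist":0},{"jaw":0.62,"linear":[0,0,-2.5],"twist":0},{"jaw":0.62,"linear":[0,0,-3.5],"twist":0},{"jaw":0.62,"linear":[0,0,-1],"twist":0}]'
python3 -m pendant '[{"jaw":0.65,"linear":[-2.9,-2.2,0],"twist":0},{"jaw":0.65,"linear":[-2.9,-2.2,0],"twist":0},{"jaw":0.65,"linear":[-2.9,-2.2,0],"twist":0},{"jaw":0.65,"linear":[-2.8,-2.2,0],"twist":0},{"jaw":0.65,"linear":[0,0,0],"twist":0},{"jaw":0.65,"linear":[0,0,0],"twist":0}]'
python3 - <<'E'
from h import *
from rig import cams
c=cams.camera("wrist");cv2.imwrite("pics/w5.png",c["color"])
E
```

```text
time: 7.35
position: [0.6216, 0.0347, 0.1698]
tool_rot: [1.0, -0.012, 0.004, 0.0]
ft_force: [1.2, -0.9, 0.7]
grip_width: 0.0538
grip_force: 0.0
time: 7.85
position: [0.5045, 0.1268, 0.1657]
tool_rot: [1.0, -0.011, -0.0, 0.0]
ft_force: [-0.1, 0.3, -0.2]
grip_width: 0.0567
grip_force: 0.0
```

View pics/w5.png

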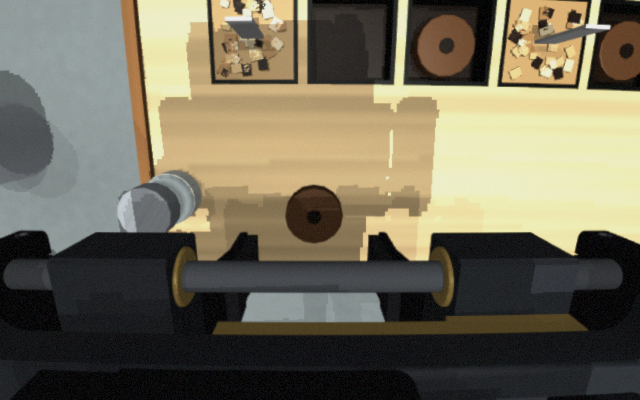

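```bash
python3 -m pendant '[{"jaw":0.65,"linear":[0,0,3],"twist":0},{"jaw":0.65,"linear":[0,0,2.5],"twist":0},{"jaw":0.65,"linear":[0,0,1],"twist":0},{"jaw":0.65,"linear":[0,0,0.5],"twist":0},{"jaw":0.65,"linear":[0,0,0],"twist":0},{"jaw":0.65,"linear":[0,0,0],"twist":0},{"jaw":0.35,"linear":[0,0,0],"twist":0},{"jaw":0.35,"linear":[0,0,0],"twist":0},{"jaw":0.35,"linear":[0,0,0],"twist":0},{"jaw":0.35,"linear":[0,0,0],"twist":0}]'
```

```text
time: 8.73
position: [0.5068, 0.1258, 0.0963]
tool_rot: [1.0, -0.012, 0.001, -0.0]
ft_force: [1.0, -0.1, 2.0]
grip_width: 0.0397
grip_force: 5.0
```

```bash
python3 -m pendant '[{"jaw":0.35,"linear":[1,0.2,0],"twist":0},{"jaw":0.35,"linear":[1.5,0.3,0],"twist":0},{"jaw":0.35,"linear":[1.5,0.3,0],"twist":0},{"jaw":0.35,"linear":[1.5,0.3,0],"twist":0},{"jaw":0.35,"linear":[1.5,0.3,0],"twist":0},{"jaw":0.35,"linear":[1.5,0.4,0],"twist":0},{"jaw":0.35,"linear":[1.5,0.3,0],"twist":0},{"jaw":0.35,"linear":[1.4,0.3,0],"twist":0},{"jaw":0.35,"linear":[0,0,0],"twist":0},{"jaw":0.35,"linear":[0,0,0],"twist":0},{"jaw":0.35,"linear":[0,0,0],"twist":0}]'
python3 - <<'E'
from h import *
from rig import cams
c=cams.camera("wrist");cv2.imwrite("pics/w6.png",c["color"])
E
```

```text
time: 9.65
position: [0.6186, 0.099, 0.0952]
tool_rot: [1.0, -0.012, -0.001, -0.0]
ft_force: [-0.5, 0.1, -0.8]
grip_width: 0.0398
grip_force: 5.0
```

View pics/w6.png

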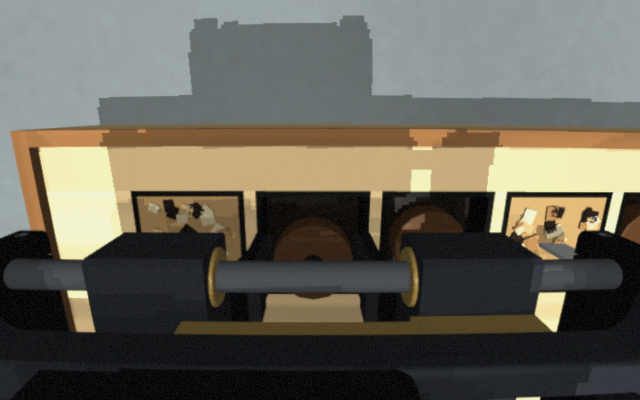

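Pellet A sits centred over its pot (pellet column 313, pot columns 257–369), so I'll release it, retreat and check.

```bash
python3 -m pendant '[{"jaw":0.62,"linear":[0,0,0],"twist":0},{"jaw":0.62,"linear":[0,0,0],"twist":0},{"jaw":0.62,"linear":[0,0,0],"twist":0},{"jaw":0.62,"linear":[0,0,0],"twist":0},{"jaw":0.62,"linear":[0,0,-2.5],"twist":0},{"jaw":0.62,"linear":[0,0,-3.5],"twist":0},{"jaw":0.62,"linear":[0,0,-3],"twist":0},{"jaw":0.62,"linear":[-3,1.5,-2],"twist":0},{"jaw":0.62,"linear":[-3,1.5,0],"twist":0},{"jaw":0.62,"linear":[-3,1.5,0],"twist":0},{"jaw":0.62,"linear":[0,0,0],"twist":0},{"jaw":0.62,"linear":[0,0,0],"twist":0}]'
python3 - <<'E'
from h import *
from rig import cams
c=cams.camera("wrist");im=c["color"];cv2.imwrite("pics/w7.png",im)
hsv=cv2.cvtColor(im,cv2.COLOR_BGR2HSV).astype(int)
E
```

```text
time: 10.7
position: [0.5268, 0.0558, 0.2059]
tool_rot: [1.0, -0.013, -0.0, -0.0]
ft_force: [0.3, 0.0, -0.2]
grip_width: 0.0542
grip_force: 0.0
```

View pics/w7.png

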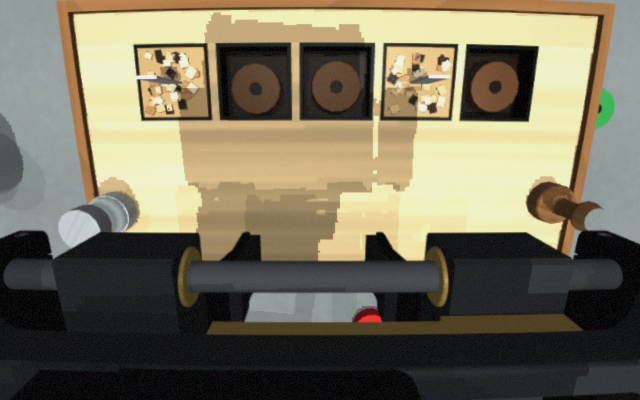

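All three pellets lie flat and centred in the pots, at (255,88), (336,87) and (495,87). The jar and tamper are still standing.

```bash
python3 -c "
from rig import robot;print(robot.hand_in())"
```

```text
the job is handed in; nothing more can be done
None
```

All three pellets are lying flat in the three empty pots, slid there while held lightly between the fingers at board level, nothing else in view looked disturbed, and I handed the job in at about 11 s; no verdict came back.

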